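Clamp the dosing pump's head and hold the vibration pen on its measuring spot

TASK

Get the little dosing pump ready for a vibration reading: first press its raised clamp lever down until it catches and stays down by itself when you let it go. Then take the vibration pen out of its stand and hold its tip inside the small ring marked on the pump's sloping steel face, square to that face and gently, so that the sprung tip is pushed in only part of the way. Finish while still holding the pen there (do not put it down or let go), leave the lever caught down and leave the other things on the bench alone.

Things in the scene. Friction and masses are not known exactly. Their poses are not given: they have to be found in the camera images.
- pump: Fixed dosing pump, grey base 180 x 180 x 12 mm; origin at centre of its underside on the bench, z up. On its +y half a steel head block, flat top face 110 x 85 mm sloping down to the pump's -x at 0.40 rad from level (edges 80 and 122 mm above the bench), short fittings at both ends. On its -y half, 30 mm clear of the head, the clamp lever. Force on this body includes head and lever.
- spot (a point): Marked spot: centre of a thin dark ring (26 mm outside, 20 mm inside, dot in the middle) at the middle of the head's sloping face, 101 mm above the bench. z = outward normal of the face (0.40 rad from vertical, leaning to the pump's -x), x up the slope. Face rigid, flat and bare for 35 mm around; 3 mm high screw heads at its corners.
- clamp_lever (a joint): Lever angle, rad: 0 up (start), grows as pressed, stop 0.48. Aluminium arm 16 mm wide; level pivot along y at (60, -52, 58) mm in the pump's frame; from it the arm reaches 135 mm to the pump's -x, rising 0.42 rad when up. Takes 2 to 3 N at the pad, up to 7 N near 0.27. Let go before 0.40 it springs up; past 0.40 a detent in the post beside it snaps it to 0.43 and holds (3 N of lift frees it).
- lever_pad (a point): Centre of the top of the black pad (34 x 30 mm, 10 mm thick) at the lever's free end; moves with the lever on an arc about its pivot, from 119 mm above the bench when up to 63 mm when caught down (57 mm at the stop). y axis along the pivot.
- pen_stand: Grey plastic block 80 x 80 x 75 mm high with a 15 mm hole upright through its middle, fixed to the bench (its place and yaw vary); origin at the centre of its underside. The pen starts standing in the hole.
- pen: Vibration pen, 90 g, 148 mm long, z along it to the handle end. Origin on the axis at the barrel's lower end. Steel barrel 12 mm thick, z 0 to 50 mm; black collar 26 mm, z 50 to 56, resting on the stand; square white handle 20 x 20 mm (sides along x, y), z 56 to 130. Thin sprung tip sticks out 18 mm below the origin. Starts upright, origin 25 mm above the bench; lift 70 mm to clear the stand.
- pen_tip (a joint): How far the pen's sprung tip is pushed in, m: 0 = fully out, stop at 0.010. It takes 1.0 N to start it and 4.0 N to push it right in (300 N/m between).
- pen_point (a point): The very end of the pen's sprung tip (6 mm thick, rounded), 18 mm below the pen's origin along its axis when fully out; it moves with the tip.
- bowl: Bystander: red plastic bowl, 130 mm across, 55 mm high; origin at the centre of its underside.
- jar: Bystander: capped glass jar, 70 mm across, 110 mm high; origin at the centre of its underside.
- cap: Bystander: round plastic cap, 44 mm across, 22 mm high; origin at the centre of its underside.
- column: Bystander: steel column lying on the bench, 146 mm long along its x, 16 mm square end nuts; origin midway, on the bench.
Things that resemble listed ones, but are neither listed nor needed, are in the scene too. There is more than one size of the pen; the one meant has the size given above.

How it is judged:
By the outcome, as a careful person would: the job done as asked, in the order asked, and still so for the second after the job is handed in, while the arm keeps its last pose, push and grip.
It also fails if it takes over 58 s, if anything falls off the work surface, if the arm or the gripper's body presses on something with over 40 N, if the wrist force passes 120 N, or if a joint passes its speed limit or range.

ROBOT

A 7-joint arm with a two-finger parallel gripper is mounted at the origin on the work surface. World frame = base frame: x ahead of the robot, y to its left, z up, the work surface at z = 0. Lengths are in m, angles in rad, forces in N, time in s.
With the tool pointing down it reaches from about 0.4 to 0.875 m from the base axis. Payload 19.3 kg.
Tool frame: the origin (TCP) lies midway between the tips of the shut fingers; the grasp point (between the pads) lies 19 mm behind it; z points along the fingers, y is the line along which they close (so a half turn about z gives the same grasp; the last joint's range is limited). The gripper opens to 85 mm and grips with 20 to 120 N. Pads are 22 mm wide; open, the fingers measure 114 mm over their backs; the gripper's body (76 mm by 85 mm) begins 54 mm behind the grasp point. The pads swing forward as they close: fully open they stand 13 mm farther back than shut.
Start: joints at [-1.184, 0.521, -0.036, 1.599, 0.021, 1.021, -0.113], TCP at [0.276, 0.561, 0.231] pointing down, gripper open.
Joint ranges: [-2.91, 2.91], [-0.3, 2.13], [-1.5, 1.42], [0.17, 2.43], [-1.26, 4.41], [0.16, 1.93], [-2.52, 2.52]. Speed limits (rad/s): [1.89, 1.89, 2.39, 2.39, 3.01, 3.01, 3.01].

INTERFACE

Orientations are given as a 3x3 rotation matrix whose columns are the frame's x, y, z axes.
In Python, from plant import manip, grab_frame, camera_model, ticket gives the robot as it stands.
- The arm moves only by the shell command python3 -m jog 'ROWS' [OPENING]. ROWS is a JSON object whose one key "deltas" holds a list of rows, each an object of numbers: "dx", "dy", "dz": the shift along the tool's x, y, z in units of 40 mm (1.0 is 40 mm); "turn": the turn about the tool's z in units of 5 degrees (1.0 is 5 degrees). A call has 1 to 5 rows; each row shifts and turns the commanded pose from where the row before left it, along the tool's axes as they then stand; what a row does not reach is not made up. A row lasts 1/12 s, in which the tool goes at most 41.7 mm and 7.16 degrees, less where a joint would pass 70% of its speed; a pose out of reach is approached as far as the arm can. A call is refused whole if a number of a shift passes 1 or a number of a turn 1, either way. A call with a gripper value outside its range is refused whole. OPENING is the opening, from -1 (shut) to 1 (fully open), set as the call begins (- or left out, the last holds). The fingers move at their own pace and stop on an object; the grip force is fixed at half the most. Time passes only in rows, so rows that do not move let the fingers close. It gives the time, the measured TCP pose, the force, the opening and the grip force at its end, in the units of the state.
- manip.get_state(): the state, without advancing time (a new reading comes with each control period).
- grab_frame(name): name is "scene" or "top"; returns the picture (400x640x3 uint8, blue, green, red); there is no depth.
- camera_model(name): a dict with "intrinsics" (3x3 intrinsics, pixels), "D" ([k1, k2, p1, p2, k3] as OpenCV has them; the pictures are not rectified), "rvec" (rotation vector, rad) and "tvec" (3), from world to camera coordinates, as OpenCV has them. Camera axes: x right, y down, z forward; pixel columns grow to the right and rows downward; lengths in m; the calibration is good to about 2 mm. A picture is of the moment at which its call begins. camera_model takes no time and is no camera call.
- ticket.job_done(): hands the job in; it is judged then, once.
The state is a dict: "clock": time; "q": joint angles; "joint_vel": joint speeds; "joint_efforts": joint torques, N m; "ee_pos": TCP position; "ee_rot": TCP orientation; "wrist_force": force on the tool from outside, world axes, zero at the start; "ft_torque": the same for the moment, N m; "opening": finger opening in m; "finger_force": force on a finger pad.
Only numpy, scipy, OpenCV 4.12 (cv2) and the standard library are available. Lean on these libraries where they do the work, as an engineer would, in place of code of your own. Each camera call takes 0.05 s, during which the arm holds its last target. There are 200 camera calls.

## Working session

There is one attempt and no reset: what is moved stays moved. The work goes in short steps, Python scripts to look and compute and a shell command to move; the robot and the scene stay as the last step left them, time stands still between calls to the robot, and variables do not carry over. Pictures are saved under pics/ and viewed, at most 10 in all, crops included, and the job is handed in when it is done.

```bash
mkdir -p pics; ls
python3 - <<'E'
from plant import manip, grab_frame, camera_model
import cv2,numpy as np
for n in("scene","top"):
    cv2.imwrite(f"pics/{n}0.png",grab_frame(n)); m=camera_model(n)
    R=cv2.Rodrigues(np.array(m["rvec"],float))[0]; print(n,m["intrinsics"],m["D"],(-R.T@np.ravel(m["tvec"])).round(3),R.round(3).tolist())
s=manip.get_state();print(s["clock"],s["ee_pos"],s["ee_rot"],s["wrist_force"],s["opening"])
E
```

```text
pics
scene [[512.4920619    0.         318.96731924]
 [  0.         512.4920619  206.21062597]
 [  0.           0.           1.        ]] [-0.04970592  0.          0.          0.          0.        ] [ 1.029 -0.713  1.199] [[0.865, 0.501, 0.012], [0.406, -0.687, -0.603], [-0.294, 0.526, -0.798]]
top [[443.74745639   0.         315.78860386]
 [  0.         443.74745639 196.99386212]
 [  0.           0.           1.        ]] [-0.04669184  0.          0.          0.          0.        ] [ 0.514 -0.003  1.413] [[-0.017, -1.0, -0.014], [-0.996, 0.018, -0.085], [0.085, 0.012, -0.996]]
0.1 [0.27556671 0.56064347 0.23079138] [[-8.97464187e-01  4.41087164e-01 -3.84765450e-04]
 [ 4.41087327e-01  8.97463712e-01 -9.25360647e-04]
 [-6.28516745e-05 -1.00019320e-03 -9.99999498e-01]] [-0.25266974  0.92706248  0.05082743] 0.08604363799334039
```

View pics/scene0.png

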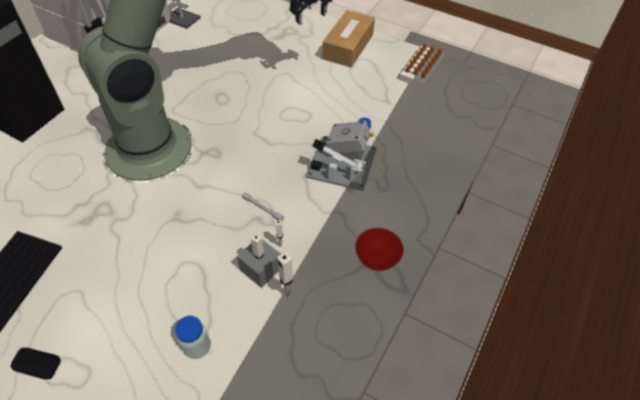

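View pics/top0.png

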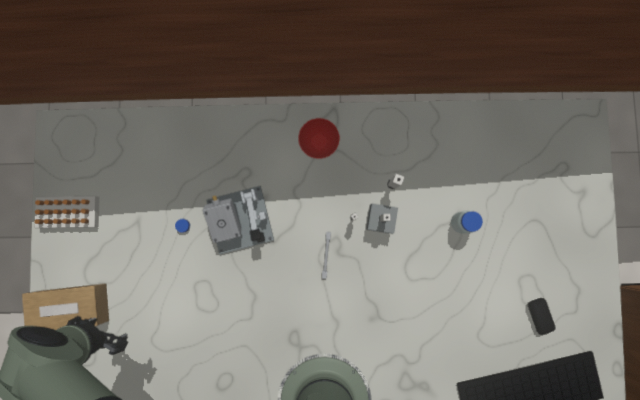

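The scene view shows the pump at about (340,160), the stand with its pen at (258,255), and loose pens of other sizes at (286,270) and (279,232). In the top view the ring is at (221,223), the lever pad at (257,236) and the pen handle end at (386,217). I'll zoom in next.

Run:
```python
import cv2,numpy as np
t=cv2.imread("pics/top0.png");s=cv2.imread("pics/scene0.png")
def c(im,x,y,w,h,k):return cv2.resize(im[y:y+h,x:x+w],None,fx=k,fy=k,interpolation=cv2.INTER_CUBIC)
a=np.hstack([c(t,198,180,80,80,5),c(s,300,110,80,80,5)])
b=np.hstack([c(t,340,170,80,40*1,5)*0+0,c(s,230,225,80,40,5)*0])
cv2.imwrite("pics/z1.png",a)
cv2.imwrite("pics/z2.png",np.hstack([c(t,340,165,80,80,5),c(s,230,220,80,80,5)]))
```

```text
(no output)
```

View pics/z1.png

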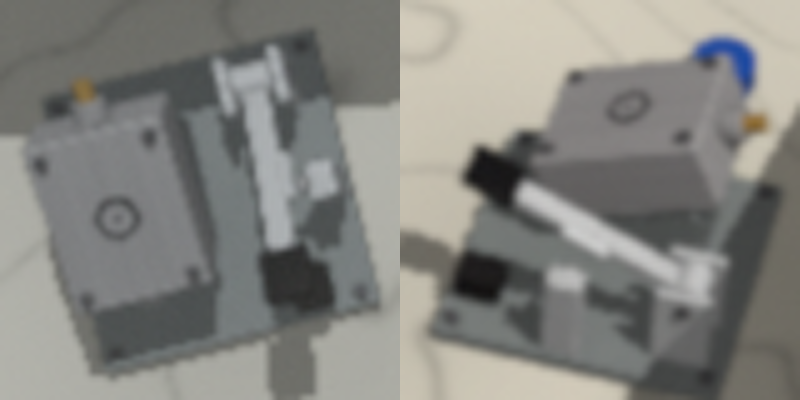

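View pics/z2.png

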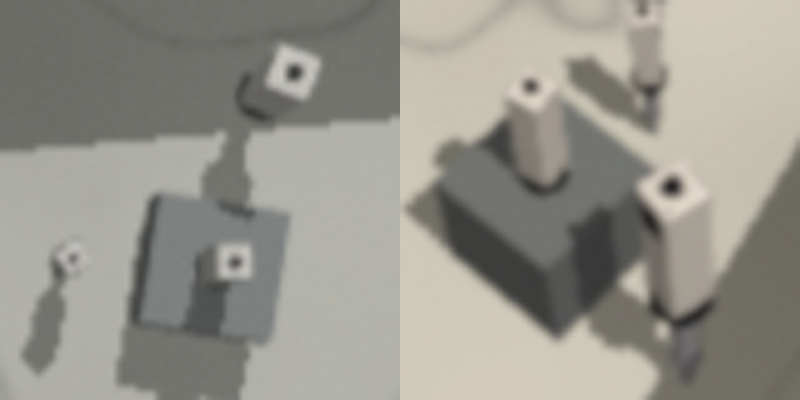

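The zoomed views show the ring, screws, base corners and pen end clearly. The stand holds the middle-sized pen. Next I'll triangulate these points.

```bash
cat > h.py <<'E'
import cv2,numpy as np
from plant import camera_model
def cam(n):
    m=camera_model(n);R=cv2.Rodrigues(np.array(m["rvec"],float))[0];t=np.ravel(m["tvec"])
    return np.array(m["intrinsics"],float),np.array(m["D"],float),R,t
C={n:cam(n) for n in("top","scene")}
def ray(n,p):
    K,D,R,t=C[n];u=cv2.undistortPoints(np.array([[p]],float),K,D).ravel()
    d=R.T@np.r_[u,1];return -R.T@t,d/np.linalg.norm(d)
def plane(n,p,z):
    o,d=ray(n,p);return o+d*(z-o[2])/d[2]
def tri(pt,ps):
    o,d=ray("top",pt);q,e=ray("scene",ps)
    s=np.linalg.lstsq(np.c_[d,-e],q-o,rcond=None)[0];a=o+d*s[0];b=q+e*s[1]
    return (a+b)/2,np.linalg.norm(a-b)
def proj(n,X):
    K,D,R,t=C[n];return cv2.projectPoints(np.array(X,float).reshape(-1,1,3),cv2.Rodrigues(R)[0],t,K,D)[0].reshape(-1,2)
def cr(x,y,ox,oy,k=5):return (ox+(x+.5)/k-.5,oy+(y+.5)/k-.5)
E
python3 - <<'E'
from h import *
P=lambda x,y:cr(x,y,198,180); S=lambda x,y:cr(x,y,300,110)
Q=lambda x,y:cr(x,y,340,165); U=lambda x,y:cr(x,y,230,220)
print("ring",tri(P(118,219),S(229,106)))
for a,b in(((40,165),(307,62)),((149,138),(283,136)),((86,300),(175,77))):print("screw",tri(P(*a),S(*b)))
print("pentop",tri(Q(235,262),U(130,87)))
c=[plane("top",P(*a),.012) for a in((97,375),(380,308),(313,30),(45,97))]
for p in c:print(p.round(4))
c=np.array(c);print("ctr",c.mean(0)); 
v=(c[2]-c[1])+(c[3]-c[0]);w=(c[0]-c[1])+(c[3]-c[2])
print("yaw",np.arctan2(v[1],v[0]),np.arctan2(-w[0],w[1]),np.linalg.norm(v)/2,np.linalg.norm(w)/2)
print("scene corner",[plane("scene",S(*a),.012).round(4) for a in((30,332),(310,388),(380,190))])
print("pad",tri(P(292,268),S(100,65)))
print("stand top",[plane("top",Q(*a),.075).round(4) for a in((155,195),(290,212),(268,345),(138,322))])
print("handle yaw pts",[plane("top",Q(*a),.155).round(4) for a in((216,243),(254,245),(252,283),(213,281))])
E
```

```text
ring (array([0.55220191, 0.2940574 , 0.10666639]), np.float64(0.00018928463883262077))
screw (array([0.58324134, 0.33544652, 0.1244135 ]), np.float64(0.0016094189314397559))
screw (array([0.5988327 , 0.2718921 , 0.12439794]), np.float64(0.0005826995693044417))
screw (array([0.50396068, 0.31712034, 0.08796102]), np.float64(0.0015340009413115582))
pentop (array([ 0.56020983, -0.18652651,  0.1587791 ]), np.float64(0.0005078815250514559))
[0.4568 0.329  0.012 ]
[0.4961 0.1496 0.012 ]
[0.673  0.1906 0.012 ]
[0.6333 0.3624 0.012 ]
ctr [0.56479628 0.25790171 0.012     ]
yaw 0.20770477859009964 0.2210624874871227 0.1805888444148721 0.17995692953666714
scene corner [array([0.4989, 0.1486, 0.012 ]), array([0.6656, 0.1963, 0.012 ]), array([0.6296, 0.3642, 0.012 ])]
pad (array([0.5243128 , 0.17607148, 0.22288939]), np.float64(0.008245093344615944))
stand top [array([ 0.6048, -0.1516,  0.075 ]), array([ 0.593 , -0.2327,  0.075 ]), array([ 0.5133, -0.217 ,  0.075 ]), array([ 0.5285, -0.1393,  0.075 ])]
handle yaw pts [array([ 0.5715, -0.1765,  0.155 ]), array([ 0.57 , -0.198,  0.155]), array([ 0.5485, -0.1962,  0.155 ]), array([ 0.55  , -0.1742,  0.155 ])]
```

```bash
cat >> h.py <<'E'
def goto(x,y,z,ang=None):
    "print needed shift (units) along tool axes and turn units so that tool y has world angle ang"
    from plant import manip
    s=manip.get_state();R=np.array(s["ee_rot"]);p=np.array(s["ee_pos"])
    print("t",round(s["clock"],2),"pos",p.round(4),"yang",np.arctan2(R[1,1],R[0,1]).round(3),"F",np.round(s["wrist_force"],1),"open",round(s["opening"],4),"ff",np.round(s["finger_force"],1))
    print("shift units",(R.T@(np.array([x,y,z])-p)/.04).round(2), "" if ang is None else "turn %.2f"%(-np.degrees(np.mod(ang-np.arctan2(R[1,1],R[0,1])+np.pi,2*np.pi)-np.pi)/5))
E
python3 - <<'E'
from h import *
Q=lambda x,y:cr(x,y,340,165); U=lambda x,y:cr(x,y,230,220)
print("big",tri(Q(293,73),U(271,186)), "small",tri(Q(70,259),U(243,9)))
print("pad proj top,scene",(proj("top",[.515,.193,.119])-[198,180])*5,(proj("scene",[.515,.193,.119])-[300,110])*5)
E
python3 -m jog '{"deltas":[{"turn":1},{"turn":1},{"turn":1},{"turn":1},{"turn":1}]}' -1
python3 -m jog '{"deltas":[{"turn":1},{"turn":1},{"turn":1},{"turn":1},{"turn":1}]}'
python3 -c "from h import *;goto(.5096,.1901,.15,.22)"
```

```text
big (array([ 0.66252083, -0.21667434,  0.19446448]), np.float64(0.0008389053400716703)) small (array([ 0.56510448, -0.09641415,  0.11852831]), np.float64(0.0007882535987045836))
pad proj top,scene [[283.46051378 277.30961874]] [[ 89.37323485 171.22402848]]
t 0.1 pos [0.2756 0.5606 0.2308] yang 1.114 F [-0.3  0.9  0.1] open 0.086 ff 0.0
shift units [-9.34 -5.73  2.03] turn 10.24invalid input at $.deltas[0]: expected keys dx, dy, dz, turn
invalid input at $.deltas[0]: expected keys dx, dy, dz, turn
```

```bash
python3 - <<'E'
from h import *
for n,x,y,w,h in(("top",244,222,24,24),("scene",310,132,20,24)):
    im=cv2.imread(f"pics/{n}0.png")[y:y+h,x:x+w].max(2)
    k,l,s,c=cv2.connectedComponentsWithStats((im<62).astype(np.uint8))
    for i in range(1,k):
        if s[i,4]>20:print(n,s[i],c[i]+[x,y],plane(n,c[i]+[x,y],.115).round(4))
E
python3 -m jog '{"deltas":[{"dx":0,"dy":0,"dz":0,"turn":1},{"dx":0,"dy":0,"dz":0,"turn":1},{"dx":0,"dy":0,"dz":0,"turn":1},{"dx":0,"dy":0,"dz":0,"turn":1},{"dx":0,"dy":0,"dz":0,"turn":1}]}' -1
python3 -m jog '{"deltas":[{"dx":0,"dy":0,"dz":0,"turn":1},{"dx":0,"dy":0,"dz":0,"turn":1},{"dx":0,"dy":0,"dz":0,"turn":1},{"dx":0,"dy":0,"dz":0,"turn":1},{"dx":0,"dy":0,"dz":0,"turn":1}]}'
python3 -c "from h import *;goto(.5096,.1901,.15,.22)"
```

```text
top [  6   7  14  13 128] [256.8046875 235.7421875] [0.5141 0.1874 0.115 ]
scene [ 4  8 12 12 82] [318.97560976 144.75609756] [0.5169 0.1962 0.115 ]
clock: 0.52
ee_pos: [0.2756, 0.5607, 0.231]
ee_rot: [[-0.624, 0.782, -0.0], [0.782, 0.624, -0.001], [-0.0, -0.001, -1.0]]
wrist_force: [0.5, -0.1, 0.2]
opening: 0.0256
finger_force: 0.0
clock: 0.93
ee_pos: [0.2756, 0.5607, 0.231]
ee_rot: [[-0.235, 0.972, -0.0], [0.972, 0.235, -0.001], [-0.001, -0.0, -1.0]]
wrist_force: [0.4, 1.1, -1.0]
opening: 0.0001
finger_force: 0.0
t 0.93 pos [0.2756 0.5607 0.231 ] yang 0.237 F [ 0.4  1.1 -1. ] open 0.0001 ff 0.0
shift units [-10.38   3.51   2.03] turn 0.19
```

```bash
python3 -m jog '{"deltas":[{"dx":-0.94,"dy":0.32,"dz":0,"turn":0},{"dx":-0.94,"dy":0.32,"dz":0,"turn":0},{"dx":-0.94,"dy":0.32,"dz":0,"turn":0},{"dx":-0.94,"dy":0.32,"dz":0,"turn":0},{"dx":-0.94,"dy":0.32,"dz":0,"turn":0}]}' >/dev/null
python3 -m jog '{"deltas":[{"dx":-0.94,"dy":0.32,"dz":0,"turn":0},{"dx":-0.94,"dy":0.32,"dz":0,"turn":0},{"dx":-0.94,"dy":0.32,"dz":0,"turn":0},{"dx":-0.94,"dy":0.32,"dz":0,"turn":0},{"dx":-0.94,"dy":0.32,"dz":0,"turn":0}]}' >/dev/null
python3 -m jog '{"deltas":[{"dx":-0.94,"dy":0.32,"dz":0,"turn":0},{"dx":0,"dy":0,"dz":0,"turn":0}]}' >/dev/null
python3 -c "from h import *;goto(.5096,.1901,.15,.22)"
```

```text
t 1.93 pos [0.5147 0.1854 0.2314] yang 0.233 F [-0.1 -1.5  0.2] open 0.0002 ff 0.0
shift units [ 0.15 -0.1   2.04] turn 0.15
```

```bash
python3 -m jog '{"deltas":[{"dx":0.15,"dy":-0.1,"dz":0.8,"turn":0},{"dx":0,"dy":0,"dz":0.8,"turn":0},{"dx":0,"dy":0,"dz":0.8,"turn":0},{"dx":0,"dy":0,"dz":0.2,"turn":0},{"dx":0,"dy":0,"dz":0.2,"turn":0}]}' |egrep 'pos|force'
python3 -m jog '{"deltas":[{"dx":0,"dy":0,"dz":0.3,"turn":0},{"dx":0,"dy":0,"dz":0.3,"turn":0},{"dx":0,"dy":0,"dz":0.3,"turn":0},{"dx":0,"dy":0,"dz":0.2,"turn":0},{"dx":0,"dy":0,"dz":0.2,"turn":0}]}' |egrep 'pos|force'
python3 -m jog '{"deltas":[{"dx":0,"dy":0,"dz":0.0,"turn":0},{"dx":0,"dy":0,"dz":0,"turn":0}]}' |egrep 'pos|force'
```

```text
ee_pos: [0.5052, 0.1975, 0.1184]
wrist_force: [-1.5, -0.9, 4.0]
finger_force: 1.6
ee_pos: [0.5064, 0.198, 0.0676]
wrist_force: [-0.5, -0.2, 1.3]
finger_force: 0.4
ee_pos: [0.5063, 0.1978, 0.0675]
wrist_force: [0.2, 0.4, -0.2]
finger_force: 0.0
```

```bash
python3 -m jog '{"deltas":[{"dx":0,"dy":0,"dz":0.1,"turn":0},{"dx":0,"dy":0,"dz":0.08,"turn":0},{"dx":0,"dy":0,"dz":0,"turn":0},{"dx":0,"dy":0,"dz":0,"turn":0}]}' |egrep 'pos|force'
python3 -m jog '{"deltas":[{"dx":0,"dy":0,"dz":-0.5,"turn":0},{"dx":0,"dy":0,"dz":-1,"turn":0},{"dx":0,"dy":0,"dz":-1,"turn":0},{"dx":0,"dy":0,"dz":-1,"turn":0},{"dx":0,"dy":0,"dz":-1,"turn":0}]}' |egrep 'pos|force'
python3 - <<'E'
from h import *
from plant import grab_frame
im=grab_frame("scene");cv2.imwrite("pics/s1.png",im)
cv2.imwrite("pics/s1z.png",cv2.resize(im[60:200,260:420],None,fx=4,fy=4,interpolation=3))
print("expected pad px crop, up/caught:",(proj("scene",[[.515,.193,.119],[.503,.191,.063]])-[260,60])*4)
goto(.5602,-.1865,.2,-.08)
E
```

```text
ee_pos: [0.5065, 0.1978, 0.0604]
wrist_force: [3.0, -0.8, 3.6]
finger_force: 2.0
ee_pos: [0.5053, 0.1975, 0.2421]
wrist_force: [0.5, 0.0, -0.0]
finger_force: 0.0
expected pad px crop, up/caught: [[231.49858788 336.97922278]
 [215.56712087 384.87658208]]
t 3.73 pos [0.5081 0.1983 0.2493] yang 0.24 F [ 2.7  2.3 10.1] open -0.0001 ff 0.0
shift units [-9.66 -1.04  1.2 ] turn 3.67
```

View pics/s1z.png

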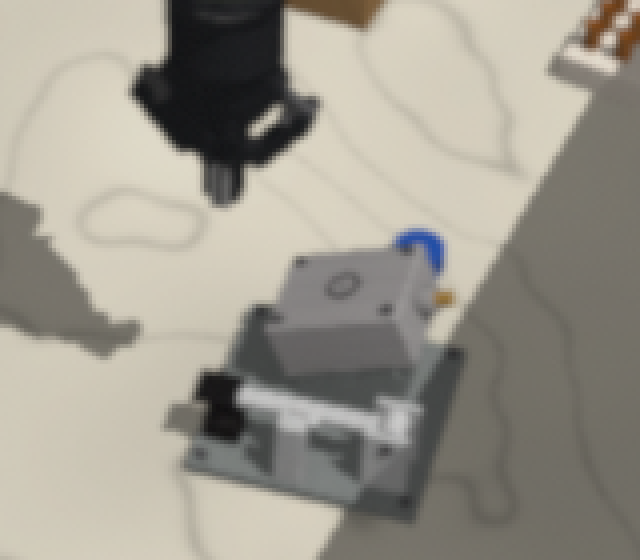

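The lever now lies level with its pad at about (220,385), where the caught position should project, so it is caught. On to the pen.

```bash
python3 -m jog '{"deltas":[{"dx":-0.9,"dy":0,"dz":0,"turn":0.92},{"dx":-0.9,"dy":0,"dz":0,"turn":0.92},{"dx":-0.9,"dy":0,"dz":0,"turn":0.92},{"dx":-0.9,"dy":0,"dz":0,"turn":0.92},{"dx":0,"dy":0,"dz":0,"turn":0}]}' 1 >/dev/null
python3 -c "from h import *;goto(.5602,-.1865,.25,-.08)"
```

```text
t 4.15 pos [0.5229 0.0484 0.2405] yang -0.093 F [-0.6 -1.4  0.4] open 0.0606 ff 0.0
shift units [-5.76  1.47 -0.22] turn -0.14
```

```bash
python3 -m jog '{"deltas":[{"dx":-0.96,"dy":0.25,"dz":0,"turn":0},{"dx":-0.96,"dy":0.25,"dz":0,"turn":0},{"dx":-0.96,"dy":0.25,"dz":0,"turn":0},{"dx":-0.96,"dy":0.25,"dz":0,"turn":0},{"dx":-0.96,"dy":0.25,"dz":0,"turn":0}]}' >/dev/null
python3 -m jog '{"deltas":[{"dx":-0.96,"dy":0.22,"dz":0,"turn":-0.14},{"dx":0,"dy":0,"dz":0,"turn":0},{"dx":0,"dy":0,"dz":0,"turn":0},{"dx":0,"dy":0,"dz":0,"turn":0}]}' >/dev/null
python3 -c "from h import *;goto(.5602,-.1865,.105,-.08)"
```

```text
t 4.9 pos [ 0.5632 -0.1785  0.2398] yang -0.068 F [-0.   0.4  1.3] open 0.0853 ff 0.0
shift units [-0.21 -0.06  3.37] turn 0.14
```

```bash
python3 -m jog '{"deltas":[{"dx":-0.21,"dy":-0.06,"dz":0.5,"turn":0.14},{"dx":0,"dy":0,"dz":0.5,"turn":0},{"dx":0,"dy":0,"dz":0,"turn":0},{"dx":0,"dy":0,"dz":0,"turn":0}]}' >/dev/null
python3 -c "from h import *;goto(.5602,-.1865,.105,-.08)"
```

```text
t 5.23 pos [ 0.5604 -0.1857  0.1999] yang -0.078 F [ 0.9 -0.9  0. ] open 0.0854 ff 0.0
shift units [-0.02  0.    2.37] turn 0.02
```

```bash
python3 -m jog '{"deltas":[{"dx":0,"dy":0,"dz":0.6,"turn":0},{"dx":0,"dy":0,"dz":0.6,"turn":0},{"dx":0,"dy":0,"dz":0.6,"turn":0},{"dx":0,"dy":0,"dz":0.57,"turn":0},{"dx":0,"dy":0,"dz":0,"turn":0}]}' |egrep 'pos|force'
python3 -m jog '{"deltas":[{"dx":0,"dy":0,"dz":0,"turn":0},{"dx":0,"dy":0,"dz":0,"turn":0},{"dx":0,"dy":0,"dz":0,"turn":0},{"dx":0,"dy":0,"dz":0,"turn":0},{"dx":0,"dy":0,"dz":0,"turn":0}]}' -1 |egrep 'pos|force|open'
python3 -m jog '{"deltas":[{"dx":0,"dy":0,"dz":0,"turn":0},{"dx":0,"dy":0,"dz":0,"turn":0},{"dx":0,"dy":0,"dz":0,"turn":0},{"dx":0,"dy":0,"dz":0,"turn":0},{"dx":0,"dy":0,"dz":0,"turn":0}]}' -1 |egrep 'pos|force|open'
python3 -c "from h import *;goto(.5602,-.1865,.195,-.08)"
```

```text
ee_pos: [0.5596, -0.1856, 0.103]
wrist_force: [-0.6, 0.2, -1.8]
finger_force: 0.0
ee_pos: [0.561, -0.1872, 0.1063]
wrist_force: [-0.9, -1.0, 0.9]
opening: 0.0258
finger_force: 0.0
ee_pos: [0.5609, -0.1872, 0.1062]
wrist_force: [-1.6, 1.1, 10.1]
opening: 0.0199
finger_force: 58.2
t 6.48 pos [ 0.5609 -0.1872  0.1062] yang -0.08 F [-1.6  1.1 10.1] open 0.0199 ff 58.2
shift units [ 0.02 -0.02 -2.22] turn 0.00
```

```bash
python3 -m jog '{"deltas":[{"dx":0,"dy":0,"dz":-0.45,"turn":0},{"dx":0,"dy":0,"dz":-0.45,"turn":0},{"dx":0,"dy":0,"dz":-0.45,"turn":0},{"dx":0,"dy":0,"dz":-0.45,"turn":0},{"dx":0,"dy":0,"dz":-0.45,"turn":0}]}' |egrep 'pos|force|open'
python3 -m jog '{"deltas":[{"dx":0,"dy":0,"dz":0,"turn":0},{"dx":-0.5,"dy":-0.1,"dz":0,"turn":0},{"dx":-0.5,"dy":-0.1,"dz":0,"turn":0},{"dx":-0.4,"dy":-0.1,"dz":0,"turn":0.9},{"dx":0,"dy":0,"dz":0,"turn":0}]}' |egrep 'pos|force|open'
python3 - <<'E'
from h import *
from plant import grab_frame
for n,x,y in(("scene",200,170),("top",330,150)):
    im=grab_frame(n);cv2.imwrite(f"pics/{n}2.png",im)
    globals()[n]=cv2.resize(im[y:y+100,x:x+100],None,fx=4,fy=4,interpolation=3)
cv2.imwrite("pics/z3.png",np.hstack([top,scene]))
goto(.553,-.245,.136,-.16)
E
```

```text
ee_pos: [0.5604, -0.1871, 0.1964]
wrist_force: [0.1, 0.7, -1.2]
opening: 0.0195
finger_force: 60.0
ee_pos: [0.5424, -0.2455, 0.1953]
wrist_force: [0.0, 0.2, -1.1]
opening: 0.0191
finger_force: 60.1
t 7.42 pos [ 0.5438 -0.2423  0.1951] yang -0.159 F [-0.2  0.2 -1.2] open 0.0192 ff 60.1
shift units [-0.03  0.24  1.48] turn 0.01
```

View pics/z3.png

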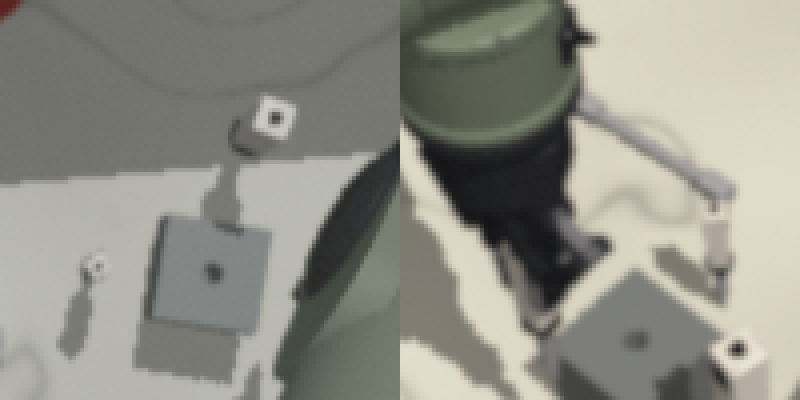

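```bash
python3 -m jog '{"deltas":[{"dx":0,"dy":0,"dz":0.5,"turn":0},{"dx":0,"dy":0,"dz":0.5,"turn":0},{"dx":0,"dy":0,"dz":0.48,"turn":0},{"dx":0,"dy":0,"dz":0,"turn":0},{"dx":0,"dy":0,"dz":0,"turn":0}]}' |egrep 'pos|force'
python3 -m jog '{"deltas":[{"dx":0.1,"dy":0,"dz":0,"turn":0},{"dx":0.1,"dy":0,"dz":0,"turn":0},{"dx":0.1,"dy":0,"dz":0,"turn":0},{"dx":0.1,"dy":0,"dz":0,"turn":0},{"dx":0.1,"dy":0,"dz":0,"turn":0}]}' |egrep 'pos|force'
python3 -c "from h import *;goto(.553,-.196,.136,-.16)"
```

```text
ee_pos: [0.544, -0.2412, 0.1358]
wrist_force: [0.3, 0.6, -1.2]
finger_force: 60.0
ee_pos: [0.5477, -0.2231, 0.1372]
wrist_force: [-1.1, -8.7, 1.9]
finger_force: 60.4
t 8.25 pos [ 0.5477 -0.2231  0.1372] yang -0.159 F [-1.1 -8.7  1.9] open 0.0191 ff 60.4
shift units [0.69 0.02 0.03] turn 0.02
```

```bash
python3 -m jog '{"deltas":[{"dx":0.1,"dy":0,"dz":0,"turn":0},{"dx":0.1,"dy":0,"dz":0,"turn":0},{"dx":0.1,"dy":0,"dz":0,"turn":0},{"dx":0.1,"dy":0,"dz":0,"turn":0},{"dx":0.1,"dy":0,"dz":0,"turn":0}]}' |egrep 'pos|force'
python3 -m jog '{"deltas":[{"dx":0.1,"dy":0,"dz":0,"turn":0},{"dx":0.08,"dy":0,"dz":0,"turn":0},{"dx":0,"dy":0,"dz":0,"turn":0},{"dx":0,"dy":0,"dz":0,"turn":0}]}' |egrep 'pos|force'
python3 -c "from h import *;goto(.553,-.196,.136,-.16)"
```

```text
ee_pos: [0.5504, -0.2033, 0.1367]
wrist_force: [-1.5, -8.6, -3.5]
finger_force: 59.4
ee_pos: [0.5517, -0.1958, 0.1369]
wrist_force: [-2.2, -4.5, 1.0]
finger_force: 60.1
t 9.0 pos [ 0.5517 -0.1958  0.1369] yang -0.158 F [-2.2 -4.5  1. ] open 0.0194 ff 60.1
shift units [0.   0.03 0.02] turn 0.02
```

```bash
python3 -m jog '{"deltas":[{"dx":-0.5,"dy":0,"dz":0,"turn":0},{"dx":-0.2,"dy":0,"dz":-0.7,"turn":0},{"dx":0,"dy":0,"dz":-0.9,"turn":0},{"dx":0,"dy":0,"dz":-0.9,"turn":0},{"dx":0,"dy":0,"dz":-0.9,"turn":0}]}' |egrep 'pos|force'
python3 -m jog '{"deltas":[{"dx":0.8,"dy":0,"dz":-0.2,"turn":-1},{"dx":0.8,"dy":0,"dz":0,"turn":-1},{"dx":0.8,"dy":0,"dz":0,"turn":-1},{"dx":0,"dy":0,"dz":0,"turn":-1},{"dx":0,"dy":0,"dz":0,"turn":-1}]}' |egrep 'pos|force'
python3 -m jog '{"deltas":[{"dx":0,"dy":0,"dz":0,"turn":-1},{"dx":0,"dy":0,"dz":0,"turn":-1},{"dx":0,"dy":0,"dz":0,"turn":-1},{"dx":0,"dy":0,"dz":0,"turn":-1},{"dx":0,"dy":0,"dz":0,"turn":-1}]}' |egrep 'pos|force'
python3 -m jog '{"deltas":[{"dx":0,"dy":0,"dz":0,"turn":-1},{"dx":0,"dy":0,"dz":0,"turn":-1},{"dx":0,"dy":0,"dz":0,"turn":-1},{"dx":0,"dy":0,"dz":0,"turn":-1},{"dx":0,"dy":0,"dz":0,"turn":-1}]}' |egrep 'pos|force'
python3 -m jog '{"deltas":[{"dx":0,"dy":0,"dz":0,"turn":-1},{"dx":0,"dy":0,"dz":0,"turn":-1},{"dx":0,"dy":0,"dz":0,"turn":-1},{"dx":0,"dy":0,"dz":0,"turn":-1},{"dx":0,"dy":0,"dz":0,"turn":-1}]}' |egrep 'pos|force'
python3 -c "
from h import *
t0=plane('top',cr(118,219,198,180),.101);s0=plane('scene',cr(229,106,300,110),.101);print(t0,s0)
S=(t0+s0)/2;a=np.array([-.380,-.086,.921]);G=S+a*.133-[0,0,.019];print(G);goto(*G[:2],.27,1.793)"
```

```text
ee_pos: [0.5468, -0.2227, 0.2742]
wrist_force: [0.5, -0.8, -1.3]
finger_force: 59.5
ee_pos: [0.5542, -0.1247, 0.2808]
wrist_force: [-0.5, -1.2, -1.6]
finger_force: 59.6
ee_pos: [0.554, -0.127, 0.2807]
wrist_force: [0.0, 0.6, -1.2]
finger_force: 59.6
ee_pos: [0.5539, -0.127, 0.2807]
wrist_force: [-0.1, -0.3, -1.6]
finger_force: 59.6
ee_pos: [0.5539, -0.1271, 0.2807]
wrist_force: [0.1, -0.6, -0.5]
finger_force: 59.6
[0.5522889  0.29529002 0.101     ] [0.54980077 0.29935    0.101     ]
[0.50050483 0.28588201 0.204493  ]
t 11.08 pos [ 0.5539 -0.1271  0.2807] yang 1.592 F [ 0.1 -0.6 -0.5] open 0.0195 ff 59.6
shift units [ 1.12 10.35  0.26] turn -2.31
```

```bash
python3 -m jog '{"deltas":[{"dx":0.1,"dy":0.9,"dz":0,"turn":-0.8},{"dx":0.1,"dy":0.9,"dz":0,"turn":-0.8},{"dx":0.1,"dy":0.9,"dz":0,"turn":-0.7},{"dx":0,"dy":0.95,"dz":0,"turn":0},{"dx":0,"dy":0.95,"dz":0,"turn":0}]}' |egrep 'force'
python3 -m jog '{"deltas":[{"dx":0,"dy":0.95,"dz":0,"turn":0},{"dx":0,"dy":0.95,"dz":0,"turn":0},{"dx":0,"dy":0.95,"dz":0,"turn":0},{"dx":0,"dy":0.95,"dz":0,"turn":0},{"dx":0,"dy":0.95,"dz":0,"turn":0}]}' |egrep 'force'
python3 -m jog '{"deltas":[{"dx":0,"dy":0,"dz":0,"turn":0},{"dx":0,"dy":0,"dz":0,"turn":0}]}' |egrep 'force'
python3 - <<'E'
from h import *
from plant import grab_frame
goto(.5005,.286,.25,1.793)
for n,x,y in(("scene",290,60),("top",190,170)):
    im=grab_frame(n);cv2.imwrite(f"pics/{n}3.png",im)
    globals()[n]=cv2.resize(im[y:y+100,x:x+100],None,fx=4,fy=4,interpolation=3)
cv2.imwrite("pics/z4.png",np.hstack([top,scene]))
E
```

```text
wrist_force: [1.0, 0.6, -1.1]
finger_force: 59.7
wrist_force: [1.7, 0.3, -1.0]
finger_force: 59.7
wrist_force: [-0.3, -0.8, -1.8]
finger_force: 59.7
t 12.08 pos [0.4744 0.2411 0.2805] yang 1.792 F [-0.3 -0.8 -1.8] open 0.0196 ff 59.7
shift units [-0.88  0.95  0.76] turn -0.01
```

View pics/z4.png

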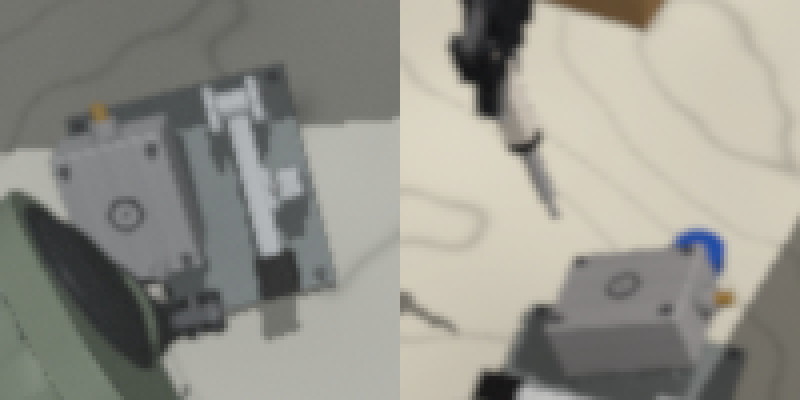

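```bash
cat >> h.py <<'E'
def onplane(p,g,n,cam="scene"):
    o,d=ray(cam,p);return o+d*(n@(g-o))/(n@d)
def pen(collar,tip,ox,oy,k):
    from plant import manip
    s=manip.get_state();R=np.array(s["ee_rot"]);g=np.array(s["ee_pos"])-.019*R[:,2]
    c,t=[onplane(cr(*q,ox,oy,k),g,R[:,1]) for q in(collar,tip)]
    for nm,a,b in(("tip-collar",c,t),("tip-grip",g,t),("collar-grip",g,c)):
        v=R.T@(a-b);print(nm,"len %.4f tilt %.3f"%(np.linalg.norm(v),np.arctan2(v[0],-v[2])))
    return t
E
python3 - <<'E'
from h import *
t=pen((127,142),(157,216),290,60,4);print(t)
im=cv2.imread("pics/scene3.png")[80:125,300:345]
cv2.imwrite("pics/z5.png",cv2.resize(im,None,fx=12,fy=12,interpolation=3))
E
```

```text
tip-collar len 0.0660 tilt 0.362
tip-grip len 0.1117 tilt 0.405
collar-grip len 0.0458 tilt 0.467
[0.51845263 0.24777781 0.19677572]
```

View pics/z5.png

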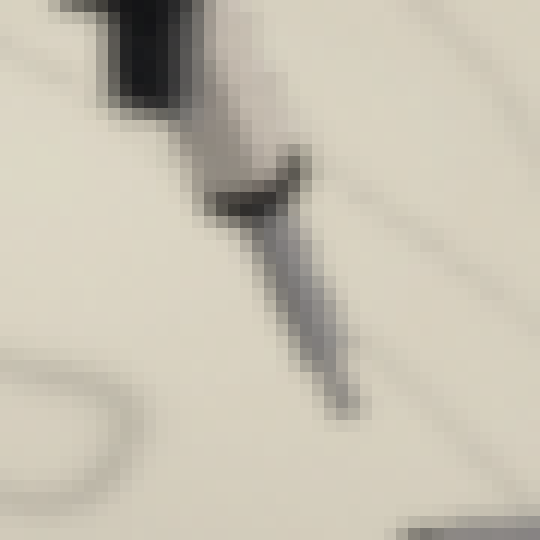

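Run:
```python
from h import *
for c,t in (((275,230),(346,410)),((275,230),(322,340)),((255,182),(346,412))):pen(c,t,300,80,12);print()
from plant import manip
s=manip.get_state();R=np.array(s["ee_rot"]);g=np.array(s["ee_pos"])-.019*R[:,2]
for th in(.34,.4,.46):
    a=R@[np.sin(th),0,-np.cos(th)]
    print(th,((proj("scene",[g-a*d for d in(.0473,.05,.118)])-[300,80]+.5)*12-.5).round(0).tolist())
```

```text
tip-collar len 0.0538 tilt 0.352
tip-grip len 0.1118 tilt 0.390
collar-grip len 0.0581 tilt 0.426

tip-collar len 0.0326 tilt 0.380
tip-grip len 0.0907 tilt 0.409
collar-grip len 0.0581 tilt 0.426

tip-collar len 0.0683 tilt 0.353
tip-grip len 0.1124 tilt 0.388
collar-grip len 0.0442 tilt 0.443

0.34 [[242.0, 195.0], [245.0, 204.0], [332.0, 432.0]]
0.4 [[253.0, 194.0], [257.0, 203.0], [359.0, 430.0]]
0.46 [[263.0, 192.0], [268.0, 201.0], [385.0, 426.0]]
```

```bash
python3 -m jog '{"deltas":[{"dx":-0.45,"dy":0.47,"dz":0,"turn":0},{"dx":-0.45,"dy":0.47,"dz":0,"turn":0},{"dx":0,"dy":0,"dz":0.5,"turn":0},{"dx":0,"dy":0,"dz":0.5,"turn":0},{"dx":0,"dy":0,"dz":0.5,"turn":0}]}' |egrep 'force'
python3 -m jog '{"deltas":[{"dx":0,"dy":0,"dz":0,"turn":0},{"dx":0,"dy":0,"dz":0,"turn":0},{"dx":0,"dy":0,"dz":0,"turn":0}]}' |egrep 'force'
python3 -c "from h import *;goto(.5015,.2858,.2048,1.793)"
```

```text
wrist_force: [-0.0, 0.6, -1.6]
finger_force: 59.9
wrist_force: [0.2, 0.5, -1.2]
finger_force: 59.7
t 12.85 pos [0.5032 0.2827 0.2214] yang 1.787 F [ 0.2  0.5 -1.2] open 0.0196 ff 59.7
shift units [0.03 0.08 0.42] turn -0.07
```

```bash
python3 -m jog '{"deltas":[{"dx":0.03,"dy":0.08,"dz":0.22,"turn":-0.07},{"dx":0,"dy":0,"dz":0.2,"turn":0},{"dx":0,"dy":0,"dz":0,"turn":0},{"dx":0,"dy":0,"dz":0,"turn":0}]}' |egrep 'force'
python3 - <<'E'
from h import *
from plant import grab_frame
goto(.5015,.2858,.2048,1.793)
im=grab_frame("scene");cv2.imwrite("pics/scene4.png",im)
t=grab_frame("top");cv2.imwrite("pics/top4.png",t)
z=lambda im,x,y:cv2.resize(im[y:y+50,x:x+50],None,fx=8,fy=8,interpolation=3)
cv2.imwrite("pics/z6.png",np.hstack([z(t,198,190),z(im,310,92)]))
E
```

```text
wrist_force: [0.4, -0.3, -1.1]
finger_force: 59.7
t 13.18 pos [0.5004 0.2859 0.203 ] yang 1.794 F [ 0.4 -0.3 -1.1] open 0.0189 ff 59.7
shift units [-0.03 -0.01 -0.05] turn 0.01
```

View pics/z6.png

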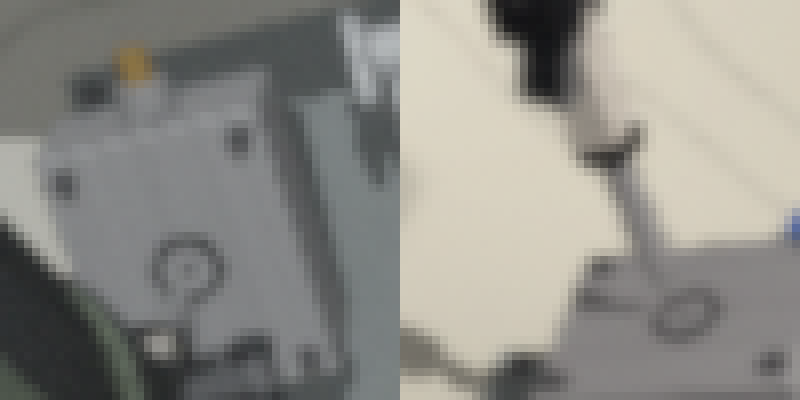

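Run:
```python
from h import *
n=np.array([-.380,-.086,.921]);S=np.array([.551,.297,.101])
ux=np.array([.921*.975,.921*.22,.389]);uy=np.array([-.22,.975,0])
for nm in("scene","top"):
    o=[310,92] if nm=="scene" else [198,190]
    print(nm,((proj(nm,[S,S+.01*n,S+.01*ux,S+.01*uy])-o+.5)*8-.5).round(1).tolist())
```

```text
scene [[286.6, 318.8], [277.9, 299.0], [310.6, 316.8], [293.6, 301.1]]
top [[184.5, 274.3], [181.2, 283.9], [176.7, 249.8], [158.4, 280.6]]
```

Run:
```python
from h import *
for f,g0,ya,(x0,x1,r0,r1) in(("scene3",[.4744,.2411,.2995],1.792,(317,332,99,112)),("scene4",[.5004,.2859,.222],1.794,(382-50,396-50,113,122))):
    im=cv2.imread(f"pics/{f}.png").astype(float).sum(2)
    pts=[]
    for r in range(r0,r1):
        row=im[r,x0:x1];bg=np.median(np.r_[row[:3],row[-3:]]);w=np.clip(bg-row-40,0,None)
        if w.sum()>100: pts.append((x0+(w*np.arange(x1-x0)).sum()/w.sum(),r,(w>60).sum()))
    pts=np.array(pts);print(pts.round(1).tolist())
    y=np.array([np.cos(ya),np.sin(ya),0]);x=np.array([-y[1],y[0],0]);g=np.array(g0)
    k=np.polyfit(pts[:,1],pts[:,0],1);e=[onplane((np.polyval(k,r),r),g,y) for r in(pts[0,1],pts[-1,1])]
    v=e[0]-e[1];print(f,k,"tilt",np.arctan2(v@x,v[2]),np.linalg.norm(v),"lateral of line at grip height (mm)",1e3*((e[0]-g)@x+(g[2]-e[0][2])*(v@x)/v[2]))
```

```text
[[322.0, 99.0, 5.0], [322.6, 100.0, 6.0], [323.0, 101.0, 5.0], [323.4, 102.0, 5.0], [323.8, 103.0, 5.0], [324.3, 104.0, 6.0], [324.7, 105.0, 5.0], [325.1, 106.0, 5.0], [325.5, 107.0, 5.0], [326.0, 108.0, 5.0], [326.1, 109.0, 4.0], [326.4, 110.0, 4.0], [327.2, 111.0, 3.0]]
scene3 [  0.41282891 281.27657358] tilt 0.3662097062746062 0.043117935398090876 lateral of line at grip height (mm) -0.7650092671090611
[[336.3, 113.0, 6.0], [337.1, 114.0, 5.0], [337.4, 115.0, 4.0], [338.0, 116.0, 5.0], [338.5, 117.0, 4.0], [339.0, 118.0, 5.0], [339.2, 119.0, 5.0], [339.5, 120.0, 5.0], [340.1, 121.0, 5.0]]
scene4 [  0.45406393 285.23346873] tilt 0.4118539328013882 0.030945723967756685 lateral of line at grip height (mm) 2.9825997078427453
```

```bash
cat >> h.py <<'E'
def force(k=8):
    from plant import manip,grab_frame
    f=[];p=[]
    for _ in range(k):
        im=grab_frame("scene");s=manip.get_state();f.append(s["wrist_force"]);p.append(s["ee_pos"])
    n=np.array([-.380,-.086,.921]);f=np.mean(f,0);p=np.mean(p,0)
    print("t %.2f"%s["clock"],"p",p.round(4),"F",f.round(2),"Fn %.2f"%(f@n),"height along n mm %.1f"%(1e3*p@n));return im
E
python3 -m jog '{"deltas":[{"dx":-0.13,"dy":0,"dz":-0.05,"turn":0},{"dx":0,"dy":0,"dz":0,"turn":0},{"dx":0,"dy":0,"dz":0,"turn":0}]}' |egrep 'pos'
python3 -c "from h import *;force()"
python3 -m jog '{"deltas":[{"dx":-0.04,"dy":0,"dz":0.1,"turn":0},{"dx":-0.04,"dy":0,"dz":0.1,"turn":0},{"dx":0,"dy":0,"dz":0,"turn":0}]}' |egrep 'pos'
python3 - <<'E'
from h import *
im=force();cv2.imwrite("pics/scene5.png",im)
from plant import grab_frame
t=grab_frame("top");z=lambda im,x,y:cv2.resize(im[y:y+50,x:x+50],None,fx=8,fy=8,interpolation=3)
cv2.imwrite("pics/z7.png",np.hstack([z(t,198,190),z(im,310,92)]))
E
```

```text
ee_pos: [0.5062, 0.2872, 0.2056]
t 13.93 p [0.5057 0.2871 0.2053] F [-0.35 -0.27 -1.4 ] Fn -1.13 height along n mm -27.8
ee_pos: [0.5088, 0.2876, 0.1963]
t 14.58 p [0.5089 0.2878 0.1972] F [-0.11 -0.04 -1.06] Fn -0.93 height along n mm -36.5
```

View pics/z7.png

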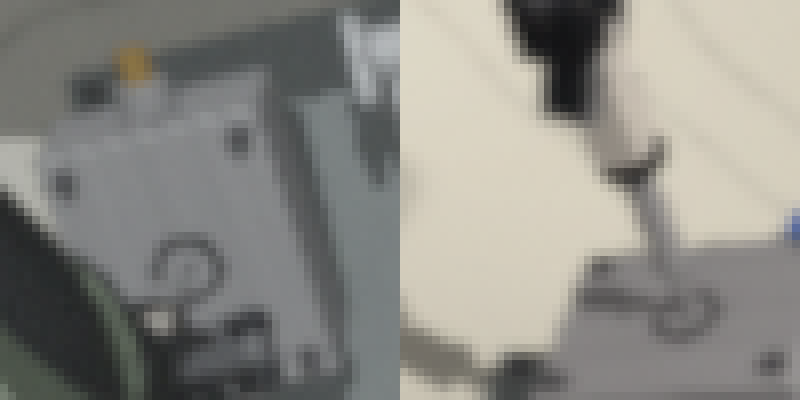

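The last view shows the tip just above the ring, about 1 to 2 mm down-slope of its centre. I'll approach along the face normal in small steps, watching the averaged force.

```bash
python3 -m jog '{"deltas":[{"dx":-0.055,"dy":0,"dz":0.03,"turn":0},{"dx":-0.02,"dy":0,"dz":0.046,"turn":0},{"dx":0,"dy":0,"dz":0,"turn":0}]}' >/dev/null
python3 -c "from h import *;force(10)"
python3 -m jog '{"deltas":[{"dx":-0.02,"dy":0,"dz":0.046,"turn":0},{"dx":0,"dy":0,"dz":0,"turn":0}]}' >/dev/null
python3 -c "from h import *;force(10)"
```

```text
t 15.38 p [0.5118 0.2885 0.1942] F [ 0.37 -0.06 -0.76] Fn -0.84 height along n mm -40.4
t 16.05 p [0.5126 0.2887 0.1924] F [-0.27 -0.07  0.07] Fn 0.17 height along n mm -42.4
```

```bash
python3 -m jog '{"deltas":[{"dx":-0.02,"dy":0,"dz":0.046,"turn":0},{"dx":0,"dy":0,"dz":0,"turn":0}]}' >/dev/null
python3 -c "from h import *;force(12)"
python3 -m jog '{"deltas":[{"dx":-0.02,"dy":0,"dz":0.046,"turn":0},{"dx":0,"dy":0,"dz":0,"turn":0}]}' >/dev/null
python3 -c "from h import *;force(12)"
```

```text
t 16.82 p [0.5134 0.2888 0.1906] F [-0.65  0.02  0.75] Fn 0.94 height along n mm -44.4
t 17.58 p [0.5141 0.289  0.1887] F [-1.31 -0.05  1.22] Fn 1.62 height along n mm -46.4
```

Run:
```python
from h import *
from plant import grab_frame
im=grab_frame("scene");cv2.imwrite("pics/scene6.png",im);cv2.imwrite("pics/top6.png",grab_frame("top"))
for f,r0,r1 in(("scene4",113,121),("scene5",116,121),("scene6",118,124)):
    g=cv2.imread(f"pics/{f}.png").astype(float).sum(2);pts=[]
    for r in range(r0,r1):
        x0,x1=(331,350);row=g[r,x0:x1];bg=np.median(np.r_[row[:3],row[-3:]]);w=np.clip(bg-row-40,0,None)
        pts.append((x0+(w*np.arange(x1-x0)).sum()/max(w.sum(),1),r))
    p=np.array(pts);k=np.polyfit(p[:,1],p[:,0],1)
    c=p.mean(0);print(f,p.round(1).tolist(),k.round(3),"axis x at ring row: fit %.2f, slope .44: %.2f"%(np.polyval(k,130.8),c[0]+.44*(130.8-c[1])))
# ring region darkness map now, rows 124..137
g=cv2.imread("pics/scene6.png").min(2);print(g[122:138,336:356])
```

```text
scene4 [[336.3, 113.0], [337.1, 114.0], [337.4, 115.0], [338.0, 116.0], [338.5, 117.0], [339.0, 118.0], [339.2, 119.0], [339.5, 120.0]] [  0.459 284.634] axis x at ring row: fit 344.71, slope .44: 344.43
scene5 [[339.9, 116.0], [340.4, 117.0], [340.8, 118.0], [341.1, 119.0], [341.4, 120.0]] [  0.381 295.758] axis x at ring row: fit 345.59, slope .44: 346.35
scene6 [[341.1, 118.0], [341.7, 119.0], [342.1, 120.0], [342.4, 121.0], [343.5, 122.0], [344.3, 123.0]] [  0.625 267.218] axis x at ring row: fit 348.92, slope .44: 347.02
[[187 184 181 177 167 138 114 121 136 150 161 162 157 153 153 154 154 152
  150 148]
 [167 163 157 153 148 130 113 116 131 139 140 138 134 134 134 135 135 134
  134 133]
 [124 133 134 134 131 123 109 110 125 134 134 130 130 129 131 131 131 130
  131 131]
 [107 123 128 129 129 124 112 107 120 131 135 132 131 131 132 131 132 131
  131 133]
 [117 126 130 131 130 127 118 108 114 128 134 133 131 131 132 132 132 132
  132 133]
 [116 119 124 129 130 129 123 111 108 121 129 128 125 128 130 131 132 132
  132 132]
 [ 94  97 107 116 117 118 114 105  99 109 119 116 109 116 127 131 131 131
  132 132]
 [ 86  88  91  93  94  91  87  81  81  94 113 114  99 103 120 129 130 130
  131 131]
 [100 101 100  98  91  80  72  71  81  93 110 115 101  96 114 126 129 131
  131 131]
 [122 122 122 119 108  88  78  89 101 106 110 109  98 101 119 129 131 132
  132 132]
 [129 129 129 127 121 101  89 102 113 114 108 101 100 115 127 131 131 132
  132 132]
 [130 130 130 129 126 112  97  97 100  96  95 100 114 126 131 131 131 131
  132 132]
 [129 129 128 129 128 123 114 106 102 102 111 120 126 129 131 131 131 132
  131 131]
 [129 128 129 128 129 128 126 124 123 123 127 129 130 131 131 132 132 133
  132 127]
 [129 129 129 129 130 129 130 131 131 131 132 133 134 133 134 135 134 133
  126 110]
 [131 131 131 130 130 131 131 132 132 134 133 133 134 133 134 135 135 131
  114  91]]
```

Run:
```python
from h import *
np.set_printoptions(linewidth=200)
L=lambda f:cv2.imread(f"pics/{f}.png").astype(int).mean(2).astype(int)
print("scene cols336-355 rows122-137\n",(L("scene6")-L("scene0"))[122:138,336:356]);print(L("scene0")[126:137,338:354])
print("top cols212-231 rows215-236\n",(L("top6")-L("top0"))[215:237,212:232]);print(L("top0")[217:230,214:230])
```

```text
scene cols336-355 rows122-137
 [[  5   6   5   3  -8 -38 -64 -53 -38 -24  -8   2   3   4   4   4   4   5   4   4]
 [  4   5   5   5  -2 -21 -39 -33 -16  -5   0   4   3   4   4   4   4   4   4   3]
 [  3   4   4   4   2  -9 -21 -19  -3   6   7   3   4   3   4   4   4   3   5   3]
 [  3   3   3   4   3  -1 -13 -18  -6   5   9   5   4   4   4   3   4   2   2   5]
 [  2   2   3   4   4   0  -9 -19 -13   1   8   6   4   4   4   4   4   4   3   4]
 [-10  -9  -3   1   1   1  -5 -15 -17  -2  11   9   5   4   3   4   4   4   3   3]
 [-34 -31 -20 -12 -11  -9 -11 -15 -15   2  17  14   6   3   3   4   3   3   4   4]
 [-41 -39 -36 -34 -32 -34 -30 -24 -19  -8   9  11   4   3   3   5   4   3   3   3]
 [-28 -26 -26 -27 -33 -39 -35 -29 -25 -18  -7   0   2   4   3   3   3   4   3   4]
 [ -3  -3  -4  -6 -14 -22 -24 -20 -12  -6  -4  -2   1   3   3   4   3   3   4   3]
 [  3   4   3   1   0  -2  -5  -3   1   3   1   1   2   3   3   3   3   3   3   3]
 [  3   3   4   3   4   4   3   3   3   2   3   3   4   4   3   3   3   3   4   4]
 [  3   4   2   3   3   2   3   4   3   3   3   4   3   2   4   4   3   4
[... 3025 characters left out ...]
 108 119 126 127 127 128 130]
 [127 127 127 118  99  88  90  93  85  82 102 120 125 127 127 130]
 [128 127 126 106  86 101 112 115 111  94  85 109 123 126 127 129]
 [128 127 120  98  97 119 124 121 120 115  95  93 116 125 126 128]
 [129 127 114  92 106 125 119 107 116 125 104  85 110 124 126 127]
 [128 126 114  92 103 124 121 113 120 125 104  90 112 125 124 126]
 [129 127 122 104  95 115 123 123 123 115  94 102 120 126 126 126]
 [129 128 126 119 100  95 103 107 104  97 101 116 125 126 125 126]
 [129 129 127 125 117 103  98  95  93 105 119 125 126 127 126 125]
 [127 129 128 128 125 121 118 115 114 121 127 128 126 126 127 126]
 [127 128 129 128 127 127 126 125 124 127 127 127 127 126 126 125]]
```

Pixel differencing puts the tip about 3 to 4 mm up-slope and 1 to 2 mm to +y inside the ring. I'll back off, shift it to the centre and press again.

```bash
python3 -m jog '{"deltas":[{"dx":0.04,"dy":0,"dz":-0.092,"turn":0},{"dx":0.04,"dy":0,"dz":-0.092,"turn":0},{"dx":0.04,"dy":-0.02,"dz":0.017,"turn":0},{"dx":0.04,"dy":-0.02,"dz":0.017,"turn":0},{"dx":0,"dy":0,"dz":0,"turn":0}]}' >/dev/null
python3 -c "from h import *;force(10)"
python3 -m jog '{"deltas":[{"dx":-0.04,"dy":0,"dz":0.092,"turn":0},{"dx":-0.02,"dy":0,"dz":0.046,"turn":0},{"dx":-0.02,"dy":0,"dz":0.046,"turn":0},{"dx":0,"dy":0,"dz":0,"turn":0},{"dx":0,"dy":0,"dz":0,"turn":0}]}' >/dev/null
python3 - <<'E'
from h import *
im=force(12);cv2.imwrite("pics/scene7.png",im)
from plant import grab_frame
cv2.imwrite("pics/top7.png",grab_frame("top"))
np.set_printoptions(linewidth=200)
L=lambda f:cv2.imread(f"pics/{f}.png").astype(int).mean(2).astype(int)
print((L("scene7")-L("scene0"))[124:134,338:354]-4)
print((L("top7")-L("top0"))[217:230,212:228]-5)
E
```

```text
t 18.60 p [0.5082 0.286  0.1946] F [ 0.21  0.05 -1.31] Fn -1.30 height along n mm -38.5
t 19.62 p [0.5114 0.2868 0.1874] F [-0.87  0.55  1.16] Fn 1.35 height along n mm -46.3
[[ -1  -3 -16 -29 -22  -6   2   0  -2  -1   0  -1  -1  -1   0   0]
 [ -1   0  -7 -19 -24 -10   2   1  -2  -2   0  -1  -1   0  -1  -1]
 [  0  -1  -3 -16 -25 -14   0   3   2  -1   0   0   0   0   1   1]
 [ -2  -2  -3 -13 -24 -18  -3   6   6   0  -1  -1   0   0   0   0]
 [-12  -7  -5  -8 -18 -17  -1  14  11   1   0  -1  -2  -1  -1  -1]
 [-35 -24 -15 -15 -16 -14  -2   9   8   2  -1  -1   0   0   0  -1]
 [-44 -39 -37 -34 -30 -26 -17   0   5   1  -1  -1  -1   0   0   0]
 [-30 -31 -36 -36 -30 -24 -15   1   7   2  -1  -1  -1   0  -1  -1]
 [ -7 -10 -17 -17 -12  -7  -3   0   1  -1  -1   0  -1  -1   0  -1]
 [  0  -1  -3  -3  -3  -2  -1  -1  -1  -2  -1  -1  -1   0  -1   0]]
[[  0  -1   0   1   0  -2   1   0   0  -1   1   1  -1   0   0   0]
 [ -1   0   1   0   1   0  -1  -2   0   0  -1  -1  -2   0   0   0]
 [ -1   1  -1   1  -1  -2  -1  -1  -1  -1  -1  -2   0  -1  -1  -1]
 [ -1   0   1   0   0  -1  -3  -3  -1  -2  -3  -3  -3   0   0  -1]
 [ -3  -3  -1   0  -1   0  -2  -3  -1   0  -2  -3  -2  -2   1   0]
 [-14  -1   0  -1   0  -3  -1  -1   0   3   5   2  -3  -3  -1  -1]
 [-34 -14  -3  -1  -1  -2  -5  -2   4  13   8   0  -1  -4  -1   1]
 [-48 -36 -13  -3  -1  -3  -5  -6  -1   3  -3  -3  -1  -4   1  -1]
 [-45 -51 -39 -14  -4  -2   6   2  -5 -14 -16  -7  -2  -5   0   0]
 [-42 -46 -60 -37 -23 -27 -14   7   1 -15 -18 -10  -3  -2  -1   0]
 [-49 -40 -56 -60 -55 -57 -36  -6  -9 -28 -27 -13  -2  -1  -1  -3]
 [-64 -43 -46 -68 -61 -24   4  12 -10 -51 -46 -16  -3  -4  -7 -17]
 [-77 -52 -43 -58 -62 -29   7  13 -12 -54 -60 -28 -16 -21 -29 -45]]
```

Run:
```python
from h import *
a=cv2.imread("pics/s1.png").astype(int);b=cv2.imread("pics/scene7.png").astype(int)
d=abs(a-b).max(2)[148:178,302:366];print("lever region change: mean",d.mean(),"frac>40",(d>40).mean())
force(4)
from plant import ticket
if (d>40).mean()<.05: print(ticket.job_done())
```

```text
lever region change: mean 1.0567708333333334 frac>40 0.0
t 19.87 p [0.5114 0.2868 0.1874] F [-0.94  0.97  1.94] Fn 2.06 height along n mm -46.4
the job is handed in; nothing more can be done
None
```

I handed the job in at 19.9 s: the lever is caught down, and the pen is still held with its tip inside the ring, pushed in about 5 mm of its 10 mm (from the measured force) and within about 2° of square (measured from the images).

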